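# Find the hidden index groove with the floating feeler

## Task

Take the steel feeler by its black sleeve, put its nose through the slot under the grey guard of the jig at the left end (left of the small pin on the guard's roof) and rest it on the ledge inside. Then drag it to the right along the ledge, keeping it down on the ledge, until the nose drops into the groove hidden under the guard; stop there and let go, leaving the feeler standing level with its nose down in the groove. Leave the sanding block where it is.

Things in the scene. Friction and masses are not known exactly. Their poses are not given: they have to be found in the camera images.
- jig: Fixed indexing jig. Origin: centre of the underside of its plywood base (180 x 310 mm, 10 mm thick, top at z 10); x points into the guard (away from the robot), y left along it, z up. A grey guard covers x 15 to 90 mm up to z 68 mm, end walls inside at y +-145. Its front is an open slot over the whole length, from z 20 up to a lip at z 46 mm. The bare base in front is the apron.
- jig_ledge (a point): Middle of the steel ledge's top under the guard: jig x 59, y 0, z 20 mm. The level ledge covers jig x 35 to 83 mm and all y, but for one groove along x, 22 mm wide in y and 10 mm deep (floor at jig z 10, level with the apron). The guard hides the groove; its centre lies anywhere from jig y -50 to +30 mm.
- jig_start (a point): Start of the drag: the slot's mouth at the height of the ledge top, jig x 15, y 110, z 20 mm. A steel pin 10 mm thick stands on the guard's roof at jig y 80 mm; the start zone is left of it (larger y).
- feeler: Loose steel feeler, 0.3 to 0.5 kg, standing on the bench. Origin: on its upright stem's axis at the flat underside. Heel 40 x 50 x 12 mm high round the stem; a round 14 mm nose bar runs along +x to a tip at x 112 mm, underside level with the heel's. Stem top at z 102 mm. To drag: x parallel to jig x, stem at about jig x -40 mm, so that the tip is at 72; the heel then hangs 10 mm over the apron.
- feeler_nose (a point): Underside of the nose, 7 mm behind its tip: feeler x 105, y 0, z 0 mm. In the groove it lies at jig z 10 mm and the heel stands on the apron.
- sleeve_grip (a point): Centre of the black sleeve that floats on the stem, 24 x 24 mm square (sides along feeler x and y), 44 mm tall; at sleeve joint 0 it is 52 mm above the feeler's underside.
- sleeve (a joint): Height of the sleeve on the stem, m: 0 on the heel, 0.020 at the upper stop. It slides freely and cannot turn: it rises 20 mm, then lifts the feeler. Held at a steady height with the nose on the ledge at about 0.006, the feeler falls by its own weight into the groove when over it and the value jumps by 0.010; the groove's wall then blocks sideways motion.
- sanding_block: Brown sanding block, 63 x 106 x 35 mm, bystander; origin at the centre of its underside.

How it is judged:
On the way, in this order (a step that is already met when the one before it is completed fails the run):
1. the nose rests on the ledge under the guard, left of the pin (x of feeler_nose in the frame of jig between 0.045 and 0.085 m and y of feeler_nose in the frame of jig above 0.08 m and z of feeler_nose in the frame of jig between 0.017 and 0.023 m), for 0.2 s.
2. the nose has dropped into the groove (x of feeler_nose in the frame of jig above 0.045 m and z of feeler_nose in the frame of jig below 0.0145 m), for 0.2 s.
At the end, for the whole second after the job is handed in: The feeler stands released and at rest, upright within 0.08 rad, its nose tip at least 17 mm past the front edge of the ledge and down in the groove (underside within 3.5 mm of the groove floor) (x of feeler_nose in the frame of jig between 0.045 and 0.085 m and y of feeler_nose in the frame of jig between -0.07 and 0.05 m and z of feeler_nose in the frame of jig between 0.005 and 0.0135 m and angle between feeler's own z axis and vertical below 0.08 rad and linear speed of feeler below 0.02 m/s and contact force between the fingers and feeler below 0.1 N); the robot touches nothing.
It fails at once if the nose is raised more than 8 mm off the ledge under the guard, right of the start zone (x of feeler_nose in the frame of jig between 0.03 and 0.09 m and y of feeler_nose in the frame of jig between -0.145 and 0.07 m and z of feeler_nose in the frame of jig between 0.028 and 0.06 m).
It fails at once if the sanding block is moved by more than 30 mm (distance of sanding_block from where it was at the start of the episode above 0.03 m).
It also fails if it takes over 58 s, if anything falls off the work surface, if the arm or the gripper's body presses on something with over 40 N, if the wrist force passes 120 N, or if a joint passes its speed limit or range.

## Robot

A 6-joint arm with a two-finger parallel gripper is mounted at the origin on a cart in front of the work surface, level with it; the furniture and walls round the work are solid. World frame = base frame: x ahead of the robot, y to its left, z up, the work surface at z = 0. Lengths are in m, angles in rad, forces in N, time in s.
With the tool pointing down it reaches from about 0.35 to 0.975 m from the base axis. Payload 4.9 kg.
Tool frame: the origin (TCP) lies at the very end of the fingers, on their centre line; the grasp point (between the pads) lies 19 mm behind it (ctrl.grip_point_offset is the distance from the TCP to the grasp point, in m); z points along the fingers, y is the line along which they close (so a half turn about z gives the same grasp; the last joint's range is limited). The gripper opens to 85 mm and grips with 20 to 120 N. Pads are 22 mm wide; open, the fingers measure 114 mm over their backs; the gripper's body (76 mm by 85 mm) begins 54 mm behind the grasp point. The pads swing forward as they close: fully open they stand 13 mm farther back than shut.
Start: joints at [1.186, 0.053, 1.613, -0, 1.476, -0.119], TCP at [0.164, 0.603, 0.231] pointing down, gripper open.
Joint ranges: [-3.01, 3.01], [-1.01, 2.22], [0.06, 2.58], [-1.02, 4.17], [0.09, 2.62], [-3.14, 3.14]. Speed limits (rad/s): [2.57, 2.57, 3.14, 3.14, 3.14, 3.14].

## Interface

Orientations are given as a rotation vector (axis times angle).
In Python, from station import ctrl gives the robot as it stands.
- The arm moves only by the tool send_rows, never from a script. Its argument "rows" is a list of rows, each a list of 3 entries, a list of its own where there are three numbers: the finger opening in cm, from 0 to 8.54, then the shift along the tool's x, y, z in cm, then the turn about the tool's z in degrees. A call has 1 to 10 rows; each row shifts and turns the commanded pose from where the row before left it, along the tool's axes as they then stand; what a row does not reach is not made up. A row lasts 1/8 s, in which the tool goes at most 62.5 mm and 10.7 degrees, less where a joint would pass 70% of its speed; a pose out of reach is approached as far as the arm can. A call with a gripper value outside its range is refused whole. The fingers move at their own pace and stop on an object; "newtons" is the grip in N (left out, the last holds). Time passes only in rows, so rows that do not move let the fingers close. It gives the time, the measured TCP pose, the force, the opening and the grip force at its end, in the units of the state.
- ctrl.get_obs(): the state, without advancing time (a new reading comes with each control period).
- ctrl.get_image(name): name is "side" or "top"; returns a dict with "frame" (420x560x3 uint8, red, green, blue), "range_z" (420x560 float32, m along the optical axis (not along the pixel's ray), 0 where there is no reading), "fx", "fy", "cx", "cy" (pixels), "cam_to_world" (4x4, takes a point from camera to world coordinates). Camera axes: x right, y down, z forward; pixel columns grow to the right and rows downward; lengths in m; the calibration is good to about 2 mm. A picture is of the moment at which its call begins.
- ctrl.finish_job(): hands the job in; it is judged then, once.
The state is a dict: "t": time; "q": joint angles; "dq": joint speeds; "effort": joint torques, N m; "tool_pos": TCP position; "tool_rot": TCP orientation; "contact_force": force on the tool from outside, world axes, zero at the start; "wrist_torque": the same for the moment, N m; "opening": finger opening in m; "grip_force": force on a finger pad.
Only numpy, scipy, OpenCV 4.12 (cv2) and the standard library are available. Lean on these libraries where they do the work, as an engineer would, in place of code of your own. Each camera call takes 0.05 s, during which the arm holds its last target. There are 200 camera calls.

## Working session

There is one attempt and no reset: what is moved stays moved. The work goes in short steps, Python scripts to look and compute and a tool call to move; the robot and the scene stay as the last step left them, time stands still between calls to the robot, and variables do not carry over. Pictures are saved under pics/ and viewed, at most 10 in all, crops included, and the job is handed in when it is done.

Besides the shell and the picture viewer there is one more tool, called as name(argument=value, ...) on one line, values as JSON. send_rows: Moves the arm, as the interface text tells. Its arguments: {"type":"object","properties":{"rows":{"type":"array","items":{"type":"array"}},"newtons":{"type":"number"}},"required":["rows"]}

```bash
mkdir -p pics
python3 - <<'E'
from station import ctrl
import cv2,numpy as np
o=ctrl.get_obs();print({k:np.round(v,3) for k,v in o.items()},ctrl.grip_point_offset)
ims=[]
for n in("side","top"):
    d=ctrl.get_image(n);np.savez(f"{n}0.npz",**d);cv2.imwrite(f"pics/{n}0.png",d["frame"][:,:,::-1])
    print(n,d["fx"],d["cx"],d["cy"],np.round(d["cam_to_world"],3).tolist(),(d["range_z"]>0).mean())
E
```

```text
{'t': np.float64(0.0), 'q': array([ 1.186,  0.053,  1.614,  0.   ,  1.476, -0.119]), 'dq': array([ 0.   ,  0.001, -0.   ,  0.   , -0.001, -0.001]), 'effort': array([-2.0000e-03, -3.9368e+01, -3.7018e+01, -0.0000e+00,  7.0000e-03,
       -0.0000e+00]), 'tool_pos': array([0.164, 0.602, 0.23 ]), 'tool_rot': array([-4.160e-01, -3.113e+00,  3.000e-03]), 'contact_force': array([-0.56 ,  0.682, -0.055]), 'wrist_torque': array([ 0.056, -0.009,  0.021]), 'grip_force': np.float64(0.0), 'opening': np.float64(0.085)} 0.0187
side 509.53694171645043 283.0704347698349 204.12655304669912 [[0.834, -0.23, 0.502, -0.179], [-0.552, -0.355, 0.754, -1.068], [0.004, -0.906, -0.423, 0.68], [0.0, 0.0, 0.0, 1.0]] 0.8591156462585035
top 479.6518563472896 273.5631855282881 211.69141557385888 [[0.018, -0.999, 0.05, 0.476], [-1.0, -0.016, 0.025, 0.001], [-0.024, -0.051, -0.998, 1.133], [0.0, 0.0, 0.0, 1.0]] 0.9960374149659864
```

View pics/top0.png

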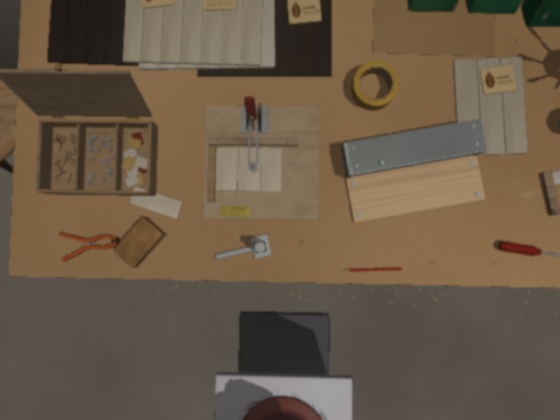

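View pics/side0.png

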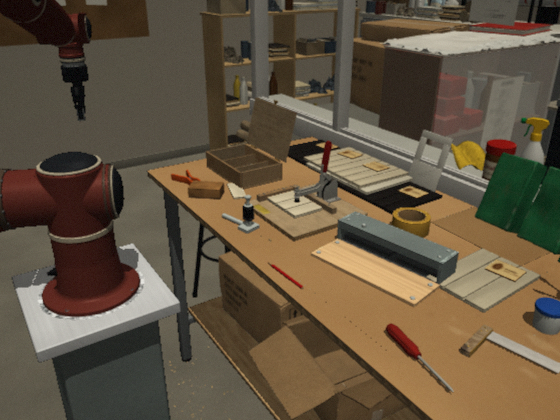

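The top view shows the jig roof centred at about (413,148), with the apron below it. The feeler's stem is at (260,246) and its nose points left to (218,255). The sanding block is at (139,241). The side view shows the same layout, with the sleeve at (248,212) and the jig at (390,250).

```bash
cat > h.py <<'E'
import numpy as np,cv2
def cloud(d):
    v,u=np.mgrid[:420,:560];z=d["range_z"]
    P=np.stack([(u-d["cx"])/d["fx"]*z,(v-d["cy"])/d["fy"]*z,z],-1)
    return P@d["cam_to_world"][:3,:3].T+d["cam_to_world"][:3,3]
def ray(d,u,v,h):
    r=d["cam_to_world"][:3,:3]@np.array([(u-d["cx"])/d["fx"],(v-d["cy"])/d["fy"],1]);o=d["cam_to_world"][:3,3]
    return (o+r*(h-o[2])/r[2])
E
python3 - <<'E'
import numpy as np,cv2
from h import *
d=dict(np.load("top0.npz"));W=cloud(d)
print("bench z",np.median(W[260:275,300:340,2]),"roof",np.median(W[143:155,400:430,2]),"apron",np.median(W[185:200,380:450,2]))
def rect(m,h):
    m=cv2.morphologyEx(m.astype(np.uint8),cv2.MORPH_OPEN,np.ones((3,3)))
    c=max(cv2.findContours(m,0,2)[0],key=cv2.contourArea)
    p=np.array([ray(d,u,v,h)[:2] for u,v in c[:,0]],np.float32)
    r=cv2.minAreaRect(p);return r,cv2.boxPoints(r).round(4).tolist()
reg=np.zeros((420,560),bool);reg[110:235,335:500]=1
roof=reg&(W[...,2]>.055)&(W[...,2]<.08)
print("roof",rect(roof,.068))
hi=reg&(W[...,2]>.074);ys,xs=np.nonzero(hi);print("pin px",xs,ys)
hsv=cv2.cvtColor(d["frame"],cv2.COLOR_RGB2HSV)
base=reg&(W[...,2]>.006)
print("base+roof",rect(base,.010))
fr=np.zeros((420,560),bool);fr[225:270,205:285]=1
f=fr&(W[...,2]>.006)
ys,xs=np.nonzero(f);print(len(xs),xs.min(),xs.max(),ys.min(),ys.max())
for h0,h1 in((.006,.03),(.05,.085),(.085,.12)):
    m=fr&(W[...,2]>h0)&(W[...,2]<h1);print(h0,m.sum(),W[m].mean(0) if m.any() else 0)
np.set_printoptions(linewidth=250)
print((W[236:262,212:276:2,2]*1000).round().astype(int))
big=cv2.hconcat([cv2.resize(d["frame"][225:270,205:285],(400,225),interpolation=2),cv2.resize(d["frame"][110:235,335:500],(400,303),interpolation=2)[:225]])
a=cv2.resize(d["frame"][222:272,205:285],(640,400),interpolation=cv2.INTER_CUBIC)
cv2.imwrite("pics/f0.png",a[:,:,::-1])
E
```

```text
bench z -0.0002855327278801223 roof 0.06779520080760082 apron 0.00970427313749056
roof (((0.679714024066925, -0.2815484404563904), (0.07614815980195999, 0.3114125430583954), 11.029074668884277), [[0.6126000285148621, -0.13600000739097595], [0.6721000075340271, -0.4417000114917755], [0.7469000220298767, -0.4271000027656555], [0.6873000264167786, -0.12139999866485596]])
pin px [379 479 349 465 472 352 384 483 487 496 438 414 484 353 343 382 419 478
 422 441 438 345 377 473 497 362 496 401 489 496 442 374 471 479 338 464
 494 381 399 380 381 395 420 457 481 379 380 382 383 380 381 382 383 381
 382 421 344 422 351 426 436 375 464 401 456 337 440 371 438 494 492 359
 479 336 397 491 403 373 489 450 464 455 421 425 389 345 445 402 344 483
 441 492 342 351 498 391 405 424 434 451 366] [112 112 115 117 118 120 121 125 125 128 130 132 132 134 136 138 143 143
 144 145 146 147 147 147 147 148 149 151 151 151 153 154 156 157 158 159
 159 160 160 161 161 161 161 161 161 162 162 162 162 163 163 163 163 164
 164 164 165 166 168 168 168 169 177 178 182 183 183 188 188 188 192 195
 195 196 196 197 19
[... 3252 characters left out ...]
  1  13  15  11   7  -5  -3   0   0   0  -1]
 [ -2   4  11  14  10  12  12   0  -1   0   0   2  -3   1   1  -1  -1   0  -1   1   1   3  12  14  -3   1   1  -1   2   0   5   0]
 [ -2   1  11  11  10  -2   0  -1   1  -4   0   1  -1   0  -2  -1   1   1  -1   1  -3  -4   2   1  -4  -2  -1   0  -4  -1   2   0]
 [  5   3   1  -3   1  -1  -2   0   0  -2   2  -1  -3   3   1  -2   0  -3   2  -4   1   4   1   0   0  -3   1  -5   1   0  -3  -1]
 [ -1  -2  -1  -1  -3  -2   1   1   1  -3   1  -2   1   0  -2   1   1   2   0   1   1  -1   4   1  -1  -1   3   2   3   0   0   2]
 [ -1  -1   2  -2   0  -2  -2   3   1   0   4   4   2   2   0  -1  -2   1   2   0   2  -4  -4  -1   2   0   1  -1   0   1   3   1]]
```

View pics/f0.png

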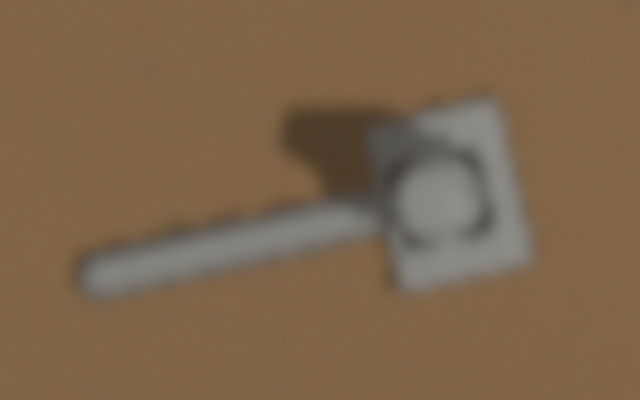

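```bash
cat >> h.py <<'E'
from scipy.spatial.transform import Rotation as R
JO=np.array([.6282,-.2915]);JA=np.deg2rad(11.05)
def jig2w(x,y): c,s=np.cos(JA),np.sin(JA);return JO+np.array([c*x-s*y,s*x+c*y])
def w2jig(p): c,s=np.cos(JA),np.sin(JA);d=np.array(p)[:2]-JO;return np.array([c*d[0]+s*d[1],-s*d[0]+c*d[1]])
def rep(o,tgt=None,fy=None):
    M=R.from_rotvec(o["tool_rot"]).as_matrix();ya=np.rad2deg(np.arctan2(M[1,1],M[0,1]))
    print("t%.2f"%o["t"],"tcp",o["tool_pos"].round(4),"tooly ang %.2f"%ya,"tilt",M[:,2].round(3),"open %.4f"%o["opening"],"F",o["contact_force"].round(1),"grip %.1f"%o["grip_force"],"q",o["q"].round(2))
    if tgt is not None: print("shift tool cm",(M.T@(np.array(tgt)-o["tool_pos"])*100).round(2))
    if fy is not None: # feeler yaw deg: tool y || feeler y ; turn about tool z (down) is negative world yaw
        d=-(fy+90-ya); print("turn deg",(d+90)%180-90)
E
python3 - <<'E'
from h import *
from station import ctrl
d=dict(np.load("top0.npz"));W=cloud(d)
m=np.zeros((420,560),bool);m[225:270,205:250]=1;hsv=cv2.cvtColor(d["frame"],cv2.COLOR_RGB2HSV)
m&=(hsv[...,1]<70)&(W[...,2]>.006)
ys,xs=np.nonzero(m);P=np.array([ray(d,u,v,.012)[:2] for u,v in zip(xs,ys)],np.float32)
l=cv2.fitLine(P,2,0,.001,.001).ravel();print("nose line",l,m.sum())
s=ray(d,260.1,246.5,.102);tip=ray(d,214.8,256.3,.008);print("stem",s,"tip",tip,np.linalg.norm((tip-s)[:2]))
fy=np.degrees(np.arctan2(l[1],l[0]));fy=fy if fy>0 else fy+180
n=np.array([-l[1],l[0]]);print("yaw",fy,"stem off line",n@(s[:2]-l[2:]))
print("pin",w2jig(W[161:165,379:385].reshape(-1,3).mean(0)),W[160:166,376:388,2].round(3))
o=ctrl.get_obs();rep(o,[s[0],s[1],.13],fy)
print("pre-slot tcp",jig2w(-.12,.11))
E
```

```text
nose line [ 0.24769312 -0.9688385   0.43625987  0.12455775] 201
stem [0.45308257 0.05503015 0.102     ] tip [0.42612998 0.16579332 0.008     ] 0.11399527614659724
yaw 104.34105 stem off line -0.0009230262640606134
pin [0.024875   0.08804398] [[0.068 0.067 0.069 0.066 0.067 0.075 0.073 0.07  0.069 0.068 0.07  0.07 ]
 [0.065 0.069 0.072 0.069 0.075 0.078 0.073 0.072 0.063 0.069 0.066 0.069]
 [0.067 0.067 0.069 1.133 0.075 0.074 0.079 0.077 0.07  0.066 0.069 0.07 ]
 [0.069 0.067 0.065 0.069 0.077 0.079 0.075 0.075 0.065 0.069 0.066 0.07 ]
 [0.067 0.069 0.066 0.07  0.069 0.078 0.075 0.065 0.069 0.067 0.07  0.068]
 [0.068 0.069 0.073 0.071 0.068 0.066 0.07  0.067 0.067 0.069 0.069 0.071]]
t0.10 tcp [0.1639 0.6025 0.2302] tooly ang 74.77 tilt [-0.001 -0.002 -1.   ] open 0.0856 F [ 0.  -0.4 -0.1] grip 0.0 q [ 1.19  0.05  1.61  0.    1.48 -0.12]
shift tool cm [-42.28 -45.21  10.09]
turn deg 60.431114396989415
pre-slot tcp [ 0.48934155 -0.20653923]
```

send_rows(rows=[[8.5,[-4.2,-4.5,0],0],[8.5,[-4.2,-4.5,0],0],[8.5,[-4.2,-4.5,0],0],[8.5,[-4.2,-4.5,0],0],[8.5,[-4.2,-4.5,0],0],[8.5,[-4.2,-4.5,0],0],[8.5,[-4.2,-4.5,0],0],[8.5,[-4.2,-4.5,0],0],[8.5,[-4.2,-4.5,0],0],[8.5,[-4.2,-4.5,0],0]])

```text
t: 1.35
tool_pos: [0.4516, 0.0566, 0.2311]
tool_rot: [0.417, 3.114, 0.001]
contact_force: [0.2, 0.6, 0.2]
opening: 0.0852
grip_force: 0.0
```

send_rows(rows=[[8.5,[0,0,0],10],[8.5,[0,0,0],10],[8.5,[0,0,0],10],[8.5,[0,0,0],10],[8.5,[0,0,0],10],[8.5,[0,0,0],10],[8.5,[0,0,0],0.4],[8.5,[0,0,2.5],0],[8.5,[0,0,2.5],0],[8.5,[0,0,0],0]])

```text
t: 2.6
tool_pos: [0.4495, 0.0586, 0.1788]
tool_rot: [-1.921, -2.481, 0.005]
contact_force: [-0.3, -0.7, 0.3]
opening: 0.0846
grip_force: 0.0
```

Run:
```python
from h import *
from station import ctrl
rep(ctrl.get_obs(),[.4528,.0555,.040],104.3)
d=ctrl.get_image("side");a=cv2.resize(d["frame"][130:270,180:320],(700,700),interpolation=2)[:600];cv2.imwrite("pics/s1.png",a[:,:,::-1])
```

```text
t2.60 tcp [0.4495 0.0586 0.1788] tooly ang 14.50 tilt [-0.005  0.    -1.   ] open 0.0846 F [-0.3 -0.7  0.3] grip 0.0 q [-0.03 -0.34  2.05  0.    1.43 -0.29]
shift tool cm [-0.4   0.31 13.88]
turn deg 0.19549629606953545
```

View pics/s1.png

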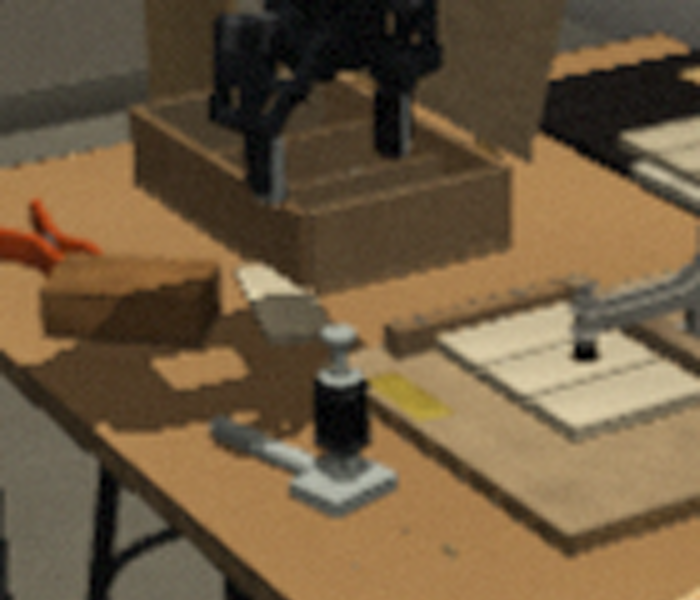

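The crop shows the gripper centred over the feeler's stem (338,340). The black sleeve is at (342,410), the clamp board is to the right and the sanding block is clear at (130,300). I'll descend onto the sleeve.

send_rows(rows=[[8.5,[-0.4,0.3,3],0.2],[8.5,[0,0,4],0],[8.5,[0,0,4],0],[8.5,[0,0,2.9],0],[8.5,[0,0,0],0]], newtons=50)

```text
t: 3.28
tool_pos: [0.454, 0.0554, 0.0412]
tool_rot: [-1.928, -2.477, 0.003]
contact_force: [-0.6, -0.0, 0.3]
opening: 0.0852
grip_force: 0.0
```

send_rows(rows=[[5,[0,0,0],0],[3,[0,0,0],0],[2,[0,0,0],0],[2,[0,0,0],0],[2,[0,0,0],0],[2,[0,0,0],0]])

```text
t: 4.03
tool_pos: [0.4554, 0.0553, 0.0434]
tool_rot: [1.93, 2.478, -0.0]
contact_force: [-3.8, -0.8, 5.4]
opening: 0.0235
grip_force: 52.3
```

Run:
```python
from h import *
from station import ctrl
rep(ctrl.get_obs(),[.4895,-.2065,.14],104.3)
```

```text
t4.03 tcp [0.4554 0.0553 0.0434] tooly ang 14.18 tilt [ 0. -0. -1.] open 0.0235 F [-3.8 -0.8  5.4] grip 52.3 q [-0.04 -0.15  2.14 -0.    1.15 -0.29]
shift tool cm [-26.22  -3.1   -9.65]
turn deg -0.1202986571408644
```

send_rows(rows=[[2,[0,0,-1],0],[2,[0,0,-2],0],[2,[0,0,-3],0],[2,[0,0,-4],0],[2,[-5,-0.6,0],0],[2,[-5.3,-0.6,0],0],[2,[-5.3,-0.6,0],0],[2,[-5.3,-0.6,0],0],[2,[-5.3,-0.7,0],0],[2,[0,0,0],0]])

```text
t: 5.28
tool_pos: [0.4887, -0.2092, 0.1419]
tool_rot: [-1.936, -2.474, 0.001]
contact_force: [-0.2, 1.9, -4.7]
opening: 0.0232
grip_force: 53.3
```

send_rows(rows=[[2,[0,0,0],9.3],[2,[0,0,0],9.3],[2,[0,0,0],9.3],[2,[0,0,0],9.3],[2,[0,0,0],9.3],[2,[0,0,0],9.3],[2,[0,0,0],9.3],[2,[0,0,0],9.3],[2,[0,0,0],9.3],[2,[0,0,0],9.5]])

```text
t: 6.52
tool_pos: [0.4883, -0.2047, 0.1413]
tool_rot: [-3.126, -0.293, 0.003]
contact_force: [-0.5, 0.5, -4.1]
opening: 0.0231
grip_force: 53.3
```

Run:
```python
from h import *
from station import ctrl
w=jig2w(-.12,.11);rep(ctrl.get_obs(),[*w,.0895],11.05)
for n in("top","side"):
    d=ctrl.get_image(n);np.savez(n+"2.npz",**d)
    b=(slice(110,260),slice(280,480)) if n=="top" else (slice(130,280),slice(230,430))
    cv2.imwrite(f"pics/{n}2.png",cv2.resize(d["frame"][b],(800,600),interpolation=2)[:,:,::-1])
```

```text
t6.53 tcp [ 0.4883 -0.2047  0.1413] tooly ang -79.29 tilt [-0.002  0.002 -1.   ] open 0.0231 F [-0.5  0.5 -4.1] grip 53.3 q [-0.54 -0.1   1.92  0.    1.33  0.85]
shift tool cm [0.08 0.21 5.18]
turn deg -0.3350537105106923
```

View pics/side2.png

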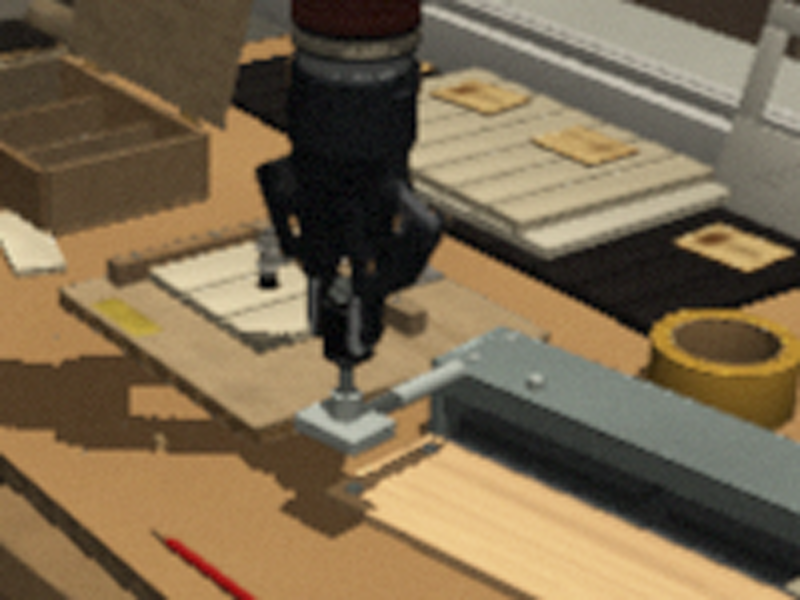

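View pics/top2.png

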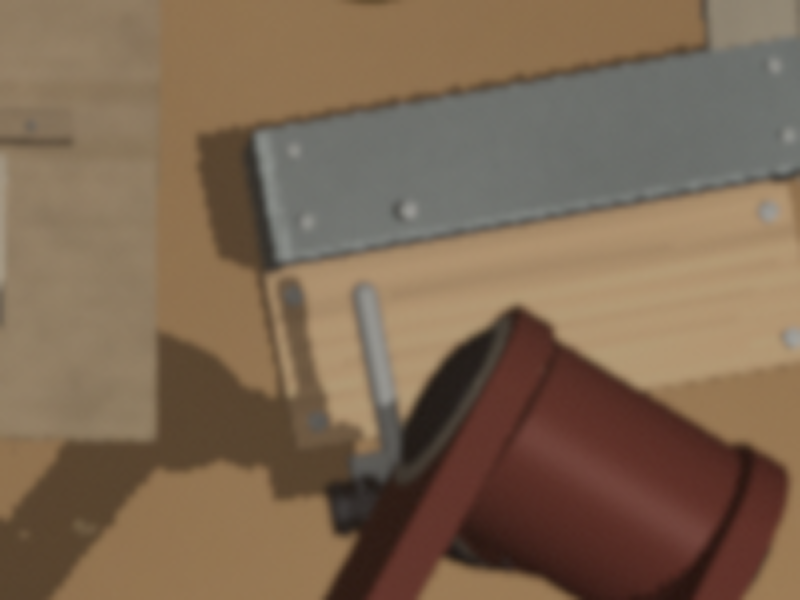

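The side view shows the feeler hanging with its nose (460,372) toward the left end of the slot. The top view shows the nose tip at crop (366,285), just left of the pin (405,210) and in front of the guard. I'll measure the nose's height and heading.

Run:
```python
from h import *
d=dict(np.load("top2.npz"));W=cloud(d)
m=np.zeros((420,560),bool);m[178:222,362:382]=1
m&=(W[...,2]>.05)&(W[...,2]<.13);ys,xs=np.nonzero(m)
h=np.median(W[m][:,2]);print("nose top z",h,m.sum(),ys.min(),ys.max())
P=np.array([ray(d,u,v,h) [:2] for u,v in zip(xs,ys)]);J=np.array([w2jig(p) for p in P])
l=cv2.fitLine(J.astype(np.float32),2,0,.001,.001).ravel();print("line in jig",l,np.degrees(np.arctan(l[1]/l[0])))
print("tip jig x",np.sort(J[:,0])[-3:], "y at front",J[J[:,0]>J[:,0].max()-.03][:,1].mean(),"y back",J[J[:,0]<J[:,0].min()+.03][:,1].mean())
p=ray(d,280+405/4,110+210/4,.078);print("pin jig",w2jig(p))
e=ray(d,280+272/4,110+268/4,.068);print("roof front-left",w2jig(e),w2jig(ray(d,280+255/4,110+130/4,.068)))
```

```text
nose top z 0.08925123206015906 266 180 221
line in jig [ 0.99995065 -0.00993622 -0.05056879  0.11345796] -0.56931275
tip jig x [-0.00683362 -0.00545299 -0.00506909] y at front 0.11315839172329416 y back 0.11382650811973143
pin jig [0.02956099 0.08009079]
roof front-left [0.01193793 0.15623854] [0.08970871 0.15144234]
```

send_rows(rows=[[2,[0,0,2],-0.4],[2,[0,0,2],0],[2,[0,0,1],0],[2,[0,0,0],0]])

```text
t: 7.12
tool_pos: [0.4881, -0.2056, 0.0903]
tool_rot: [-3.124, -0.312, 0.005]
contact_force: [-0.6, 0.7, -4.2]
opening: 0.0232
grip_force: 53.2
```

send_rows(rows=[[2,[1,0,0],0],[2,[1,0,0],0],[2,[1,0,0],0],[2,[1,0,0],0],[2,[1,0,0],0],[2,[1,0,0],0],[2,[1,0,0],0],[2,[0.7,0,0],0],[2,[0,0,0],0]])

```text
t: 8.25
tool_pos: [0.5651, -0.191, 0.0923]
tool_rot: [3.126, 0.312, -0.0]
contact_force: [0.7, 0.1, -4.6]
opening: 0.0233
grip_force: 53.3
```

Run:
```python
from h import *
from station import ctrl
w=jig2w(-.04,.11);o=ctrl.get_obs();rep(o,[*w,.0695],11.05);print(w2jig(o["tool_pos"]))
d=ctrl.get_image("side");np.savez("side3.npz",**d)
cv2.imwrite("pics/side3.png",cv2.resize(d["frame"][180:270,280:400],(800,600),interpolation=2)[:,:,::-1])
```

```text
t8.25 tcp [ 0.5651 -0.191   0.0923] tooly ang -78.60 tilt [-0. -0. -1.] open 0.0233 F [ 0.7  0.1 -4.6] grip 53.3 q [-0.45  0.11  1.79 -0.    1.24  0.92]
shift tool cm [0.26 0.08 2.28]
turn deg 0.34583233449666295
[-0.04265127  0.1107562 ]
```

View pics/side3.png

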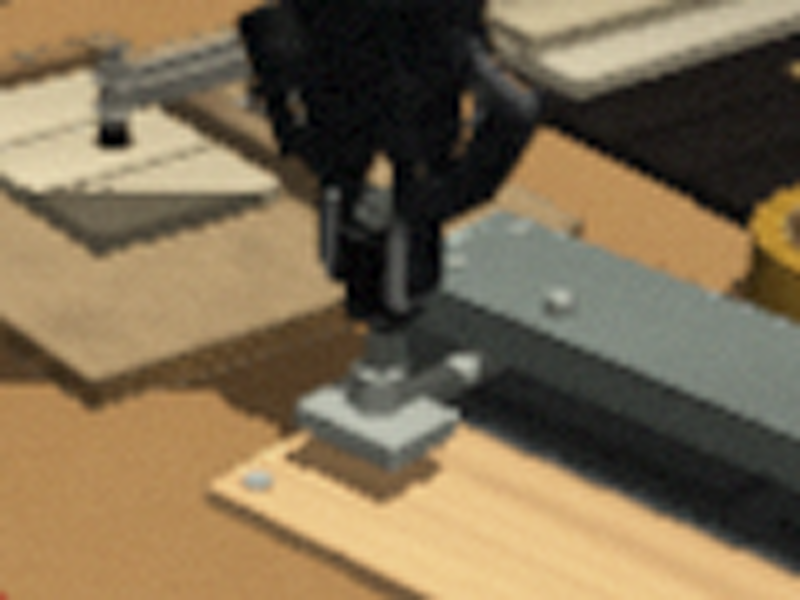

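The nose is in the slot under the guard's left end. The heel, at (380,420), hangs over the apron, left of the pin (560,300). Next I lower it onto the ledge.

send_rows(rows=[[2,[0,0,0.5],0.3],[2,[0,0,0.4],0],[2,[0,0,0.4],0],[2,[0,0,0.4],0],[2,[0,0,0.4],0],[2,[0,0,0],0],[2,[0,0,0],0],[2,[0,0,0],0]])

```text
t: 9.3
tool_pos: [0.5647, -0.1912, 0.0715]
tool_rot: [3.127, 0.303, 0.0]
contact_force: [-2.9, -0.4, 0.2]
opening: 0.0238
grip_force: 53.9
```

```bash
cat > sl.py <<'E'
import sys
from h import *
from station import ctrl
o=ctrl.get_obs();rep(o,None,11.05);j=w2jig(o["tool_pos"]);print("stem jig",j.round(4))
d=ctrl.get_image("side");np.savez("sl.npz",**d);T=np.linalg.inv(d["cam_to_world"])
def px(p): c=T[:3,:3]@p+T[:3,3];return np.array([c[0]/c[2]*d["fx"]+d["cx"],c[1]/c[2]*d["fy"]+d["cy"]])
# heel near-right-bottom corner: predicted px for underside at ledge/groove
for z in(.020,.010):
    q=jig2w(j[0]-.0,j[1]);print("pred heel front corner top, underside z",z,[px(np.array([*jig2w(j[0]+a,j[1]-.025),z+.012])).round(1).tolist() for a in(-.02,.02)])
# heel top height from depth cloud: points over apron in heel footprint
W=cloud(d);J=(W[...,:2]-JO)@np.array([[np.cos(JA),-np.sin(JA)],[np.sin(JA),np.cos(JA)]])
m=(abs(J[...,0]-j[0])<.018)&(abs(J[...,1]-j[1])<.03)&(W[...,2]<.05)&(W[...,2]>.005)
z=W[...,2][m];print("heel pts",m.sum(),"z hist",np.histogram(z,np.arange(.005,.052,.003)))
if len(sys.argv)>1:
    c=px(np.array([*jig2w(j[0],j[1]),.04])).astype(int)
    cv2.imwrite(sys.argv[1],cv2.resize(d["frame"][c[1]-50:c[1]+40,c[0]-60:c[0]+60],(800,600),interpolation=2)[:,:,::-1])
E
python3 sl.py
```

```text
t9.30 tcp [ 0.5647 -0.1912  0.0715] tooly ang -78.93 tilt [ 0. -0. -1.] open 0.0238 F [-2.9 -0.4  0.2] grip 53.9 q [-0.45  0.13  1.81 -0.    1.2   0.93]
turn deg 0.022361530448108624
stem jig [-0.0431  0.1107]
pred heel front corner top, underside z 0.02 [[337.3, 251.0], [347.4, 245.5]]
pred heel front corner top, underside z 0.01 [[337.1, 254.4], [347.1, 248.8]]
heel pts 321 z hist (array([ 2, 51, 45,  2,  0,  9, 22, 23, 47, 67, 11, 10,  8,  6, 18]), array([0.005, 0.008, 0.011, 0.014, 0.017, 0.02 , 0.023, 0.026, 0.029,
       0.032, 0.035, 0.038, 0.041, 0.044, 0.047, 0.05 ]))
```

Fz has dropped to zero and the heel top is at about 32 mm, so the nose rests on the ledge at jig (0.062, 0.111). Now I drag it right.

send_rows(rows=[[2,[0,0.4,0],0],[2,[0,0.8,0],0],[2,[0,0.8,0],0],[2,[0,0.8,0],0],[2,[0,0.8,0],0],[2,[0,0.8,0],0],[2,[0,0.8,0],0],[2,[0,0.4,0],0],[2,[0,0,0],0]])

```text
t: 10.48
tool_pos: [0.5755, -0.2467, 0.0714]
tool_rot: [3.126, 0.302, 0.0]
contact_force: [-0.8, 0.2, -0.5]
opening: 0.0232
grip_force: 53.9
```

send_rows(rows=[[2,[0,0.2,0],0],[2,[0,0.2,0],0],[2,[0,0.2,0],0],[2,[0,0.2,0],0],[2,[0,0.2,0],0]])

```text
t: 11.1
tool_pos: [0.5774, -0.2559, 0.0713]
tool_rot: [-3.127, -0.303, 0.0]
contact_force: [0.1, 2.3, -0.2]
opening: 0.0228
grip_force: 53.9
```

```bash
python3 sl.py
```

```text
t11.10 tcp [ 0.5774 -0.2559  0.0713] tooly ang -78.93 tilt [-0.  0. -1.] open 0.0228 F [ 0.1  2.3 -0.2] grip 53.9 q [-0.53  0.21  1.72  0.    1.21  0.84]
turn deg 0.02428423259144097
stem jig [-0.0431  0.0447]
pred heel front corner top, underside z 0.02 [[358.2, 260.8], [368.2, 255.0]]
pred heel front corner top, underside z 0.01 [[357.9, 264.4], [367.9, 258.4]]
heel pts 349 z hist (array([ 0, 58, 52,  3,  0,  9, 27, 21, 53, 74, 16,  6,  7, 11, 12]), array([0.005, 0.008, 0.011, 0.014, 0.017, 0.02 , 0.023, 0.026, 0.029,
       0.032, 0.035, 0.038, 0.041, 0.044, 0.047, 0.05 ]))
```

send_rows(rows=[[2,[0,0.2,0],0],[2,[0,0.2,0],0],[2,[0,0.2,0],0],[2,[0,0.2,0],0],[2,[0,0.2,0],0]])

```text
t: 11.78
tool_pos: [0.5793, -0.2658, 0.0713]
tool_rot: [-3.127, -0.303, 0.0]
contact_force: [-0.3, 2.2, 0.0]
opening: 0.0229
grip_force: 53.9
```

send_rows(rows=[[2,[0,0.2,0],0],[2,[0,0.2,0],0],[2,[0,0.2,0],0],[2,[0,0.2,0],0],[2,[0,0.2,0],0]])

```text
t: 12.4
tool_pos: [0.5812, -0.2756, 0.0713]
tool_rot: [-3.127, -0.303, -0.0]
contact_force: [-0.8, 2.0, -0.8]
opening: 0.0231
grip_force: 53.9
```

send_rows(rows=[[2,[0,0.2,0],0],[2,[0,0.2,0],0],[2,[0,0.2,0],0],[2,[0,0.2,0],0],[2,[0,0.2,0],0]])

```text
t: 13.02
tool_pos: [0.5832, -0.2854, 0.0713]
tool_rot: [3.127, 0.303, -0.0]
contact_force: [0.2, 2.7, -0.3]
opening: 0.0233
grip_force: 53.9
```

send_rows(rows=[[2,[0,0.2,0],0],[2,[0,0.2,0],0],[2,[0,0.2,0],0],[2,[0,0.2,0],0],[2,[0,0.2,0],0]])

```text
t: 13.65
tool_pos: [0.5851, -0.2952, 0.0713]
tool_rot: [3.127, 0.303, -0.0]
contact_force: [-0.8, 1.4, -0.6]
opening: 0.0232
grip_force: 53.9
```

send_rows(rows=[[2,[0,0.2,0],0],[2,[0,0.2,0],0],[2,[0,0.2,0],0],[2,[0,0.2,0],0],[2,[0,0.2,0],0]])

```text
t: 14.28
tool_pos: [0.5871, -0.3055, 0.0715]
tool_rot: [3.126, 0.302, 0.001]
contact_force: [-0.7, 0.8, -0.6]
opening: 0.0229
grip_force: 53.9
```

```bash
python3 sl.py
```

```text
t14.28 tcp [ 0.5871 -0.3055  0.0715] tooly ang -78.95 tilt [ 0.001 -0.001 -1.   ] open 0.0229 F [-0.7  0.8 -0.6] grip 53.9 q [-0.59  0.28  1.64 -0.    1.22  0.79]
turn deg 0.0007130455628328036
stem jig [-0.043  -0.0059]
pred heel front corner top, underside z 0.02 [[375.2, 268.9], [385.1, 262.7]]
pred heel front corner top, underside z 0.01 [[374.9, 272.5], [384.8, 266.2]]
heel pts 364 z hist (array([ 2, 55, 49,  0,  2, 23, 21, 25, 88, 48,  7,  7, 10,  7, 20]), array([0.005, 0.008, 0.011, 0.014, 0.017, 0.02 , 0.023, 0.026, 0.029,
       0.032, 0.035, 0.038, 0.041, 0.044, 0.047, 0.05 ]))
```

send_rows(rows=[[2,[0,0.2,0],0],[2,[0,0.2,0],0],[2,[0,0.2,0],0],[2,[0,0,0],0]])

```text
t: 14.82
tool_pos: [0.5879, -0.3104, 0.071]
tool_rot: [-3.126, -0.303, 0.001]
contact_force: [-0.9, 1.9, -0.2]
opening: 0.0232
grip_force: 53.8
```

```bash
python3 sl.py
```

```text
t14.82 tcp [ 0.5879 -0.3104  0.071 ] tooly ang -78.91 tilt [-0.001  0.001 -1.   ] open 0.0232 F [-0.9  1.9 -0.2] grip 53.8 q [-0.6   0.28  1.63  0.    1.23  0.78]
turn deg 0.03901999138946621
stem jig [-0.0432 -0.0108]
pred heel front corner top, underside z 0.02 [[376.9, 269.7], [386.8, 263.5]]
pred heel front corner top, underside z 0.01 [[376.6, 273.3], [386.4, 267.0]]
heel pts 322 z hist (array([ 1, 23, 33, 30, 23, 67, 72, 10,  7,  8, 12, 15, 10,  4,  7]), array([0.005, 0.008, 0.011, 0.014, 0.017, 0.02 , 0.023, 0.026, 0.029,
       0.032, 0.035, 0.038, 0.041, 0.044, 0.047, 0.05 ]))
```

The heel top is now at about 22 mm, so the nose has dropped into the groove at jig y of about −0.011. I'll let it settle and then release.

send_rows(rows=[[2,[0,-0.1,0],0],[2,[0,0,0],0],[2,[0,0,0],0],[2.6,[0,0,0],0],[3.2,[0,0,0],0],[4.5,[0,0,0],0],[5.5,[0,0,0],0],[5.5,[0,0,0],0]])

```text
t: 15.88
tool_pos: [0.588, -0.3098, 0.0713]
tool_rot: [3.127, 0.303, 0.0]
contact_force: [-0.2, 0.7, 0.0]
opening: 0.0547
grip_force: 0.0
```

```bash
python3 sl.py pics/rel.png
```

```text
t15.88 tcp [ 0.588  -0.3098  0.0713] tooly ang -78.93 tilt [ 0. -0. -1.] open 0.0547 F [-0.2  0.7  0. ] grip 0.0 q [-0.6   0.28  1.63 -0.    1.23  0.78]
turn deg 0.02120784217254368
stem jig [-0.043  -0.0103]
pred heel front corner top, underside z 0.02 [[376.8, 269.6], [386.7, 263.4]]
pred heel front corner top, underside z 0.01 [[376.4, 273.2], [386.3, 266.9]]
heel pts 317 z hist (array([ 0, 21, 38, 21, 27, 66, 69,  9, 10,  7,  8,  7,  8, 15, 11]), array([0.005, 0.008, 0.011, 0.014, 0.017, 0.02 , 0.023, 0.026, 0.029,
       0.032, 0.035, 0.038, 0.041, 0.044, 0.047, 0.05 ]))
```

View pics/rel.png

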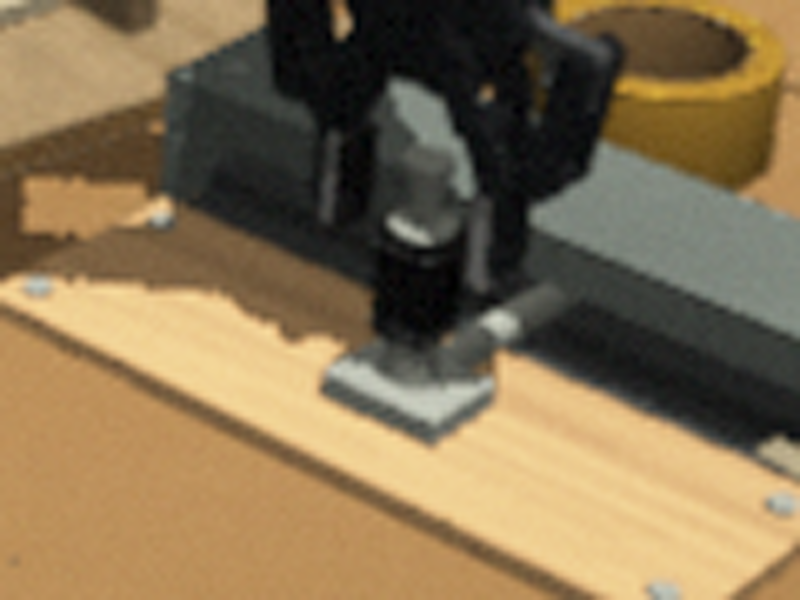

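The picture shows the feeler standing upright with its heel flat on the apron (410,390), the sleeve down and the nose under the guard. The open fingers are clear at (340,180) and (500,240). I'll retreat straight up.

send_rows(rows=[[5.5,[0,0,-1],0],[5.5,[0,0,-2],0],[5.5,[0,0,-3],0],[5.5,[0,0,-4],0],[5.5,[0,0,-4],0],[5.5,[0,0,-3],0],[5.5,[0,0,0],0],[5.5,[0,0,0],0],[5.5,[0,0,0],0],[5.5,[0,0,0],0]])

```text
t: 17.18
tool_pos: [0.5874, -0.3094, 0.2396]
tool_rot: [-3.125, -0.303, 0.003]
contact_force: [0.2, 0.3, 0.2]
opening: 0.0549
grip_force: 0.0
```

```bash
cat > fin.py <<'E'
from h import *
from station import ctrl
o=ctrl.get_obs();rep(o);d=ctrl.get_image("side");W=cloud(d)
J=(W[...,:2]-JO)@np.array([[np.cos(JA),-np.sin(JA)],[np.sin(JA),np.cos(JA)]])
m=(abs(J[...,0]+.043)<.018)&(abs(J[...,1]+.0105)<.03)&(W[...,2]<.05)&(W[...,2]>.005)
print(np.histogram(W[...,2][m],np.arange(.005,.05,.003)))
t=(abs(J[...,0]+.043)<.03)&(abs(J[...,1]+.0105)<.03)&(W[...,2]>.085)&(W[...,2]<.11);print("stem top",t.sum(),J[t].mean(0),W[...,2][t].max())
cv2.imwrite("pics/fin.png",cv2.resize(d["frame"][190:310,320:480],(800,600),interpolation=2)[:,:,::-1])
E
python3 fin.py
```

```text
t17.18 tcp [ 0.5874 -0.3094  0.2396] tooly ang -78.93 tilt [-0.002  0.002 -1.   ] open 0.0549 F [0.2 0.3 0.2] grip 0.0 q [-0.6   0.14  1.51  0.    1.5   0.78]
(array([ 0, 24, 30, 21, 23, 79, 61,  7,  8,  9,  9,  8,  6, 12, 15]), array([0.005, 0.008, 0.011, 0.014, 0.017, 0.02 , 0.023, 0.026, 0.029,
       0.032, 0.035, 0.038, 0.041, 0.044, 0.047, 0.05 ]))
stem top 73 [-0.04264841 -0.01393188] 0.10994555676218054
```

View pics/fin.png

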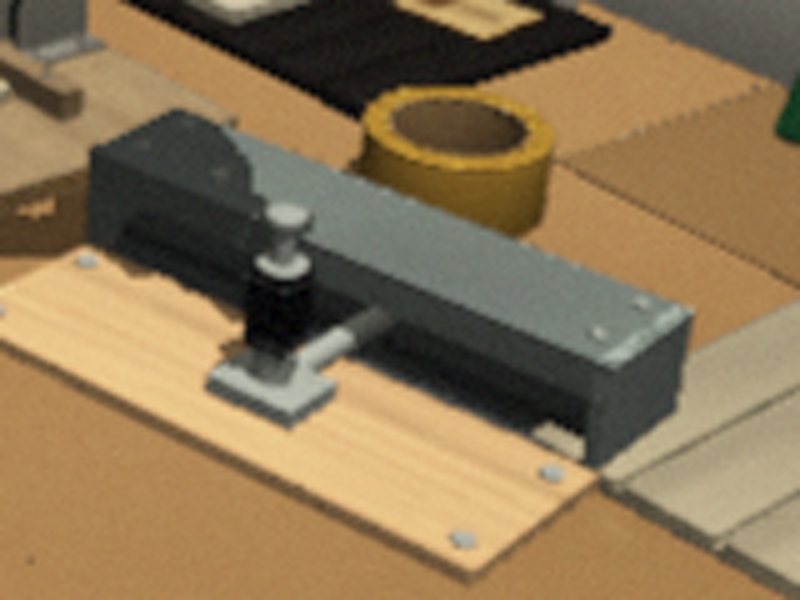

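The feeler stands level with its heel on the apron (270,385) and its nose in the slot (380,320). The arm is clear.

```bash
python3 -c "
from station import ctrl
print(ctrl.finish_job())"
```

```text
the job is handed in; nothing more can be done
None
```

The job is handed in: the feeler stands released and level, its nose dropped into the groove at about jig y −11 mm, and the arm never went near the sanding block; the hand-in returned no verdict.

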